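# Widen the expandable desk tray by its spring button and put the stapler in

### The job

The stapler is too long for the expandable desk tray. Squeeze in the spring button on the tray's rail and gently slide the sliding end plate outwards until the button pops out through the next hole, stopping as soon as you feel it, without jamming the sleeve against the button. Then lay the stapler on the tray's floor between the two end plates, lengthwise along the rail and on its foot, let go of it, and leave the other things on the desk where they are.

Things in the scene. Friction and masses are not known exactly. Their poses are not given: they have to be found in the camera images.
- tray: Expandable desk tray, fixed: grey floor 134x184x5 mm, two upright end plates (6 mm thick, tops at 64 mm), a square telescoping rail along its far side. Origin: on the desk under its middle; z up, y along the rail from the fixed end plate (inner face y = -80 mm) to the sliding one, x across towards the rail (axis x = +45 mm, 45 mm above the desk). It is open on the -x side.
- tray_bay (a point): The stapler's place in the widened tray: on the tray's floor (5 mm above the desk), 30 mm from the tray's middle line towards the open side, half-way (to 5 mm) between the end plates once widened. Tray's axes. Fixed to the tray.
- plate_face (a point): Middle of the foot of the sliding end plate's inner face; moves with the sleeve, tray's axes. It starts at tray y = +30 mm (110 mm clear of the fixed end plate) and comes to +65 to +85 mm (145 to 165 mm clear) when the button is in the next hole.
- sleeve_grip (a point): Point on the moving sleeve: on the rail's axis at its first hole, where the button starts. Tray's axes. Sleeve: 30x30 mm steel square tube, wall 2 mm, from 72 mm behind this point to 35 mm ahead (+y), where the end plate joins; 25 mm above the floor. Next hole: in a strip behind a slot in its -x face, 35 to 55 mm towards the fixed end (set differently each time). Holes 12 mm round.
- button_tip (a point): Tip of the spring button: a 10 mm dark steel dome in the fixed inner tube, 3.5 mm out of the sleeve's -x face; pressed along tray +x, fixed along y. Spring 1 N out, 2.5 N flush, 3.5 N wholly in. Pads squeezing the sleeve across its width over the button press it flush; pulling the sleeve to +y with about 6 to 9 N then drives the dome under the hole's edge and the sleeve slides.
- tray_rail (a joint): Travel of the sleeve and sliding end plate along tray +y, in m: 0 at the first hole, 0.035 to 0.055 at the next hole (differs each time; felt as the button pops out and blocks the sleeve, 1 mm of play either way). Stays where left (friction about 2 N). Over 15 N between sleeve and button is jamming: pulling on past the click soon reaches it.
- tray_button (a joint): How far the button is pressed in, in m: 0 fully out, 0.0035 flush with the sleeve's face, 0.0055 wholly under its wall.
- stapler_mid (a point): Middle of the stapler (grey-blue and black, 34 mm wide, 136 long, 40 high, about 0.2 kg, on its foot): half its length and width, 18 mm above its underside. y along its length, z up. Foot 34 mm wide and 8 mm high; the arm above is 22 mm wide at 14 to 34 mm height; it can be gripped across either.
- pencil_cup: dark pen cup with pens, 83x87x133 mm, a bystander. Origin: centre of its underside, on the desk.
- mug: grey-green mug, 84x123x91 mm, a bystander. Origin: centre of its underside, on the desk.
- tape_dispenser: black tape dispenser, 52x127x66 mm, a bystander. Origin: centre of its underside, on the desk.
- sticky_pad: block of sticky notes, 76x76x28 mm, a bystander. Origin: centre of its underside, on the desk.
- calculator: desk calculator, 132x82x15 mm, a bystander. Origin: centre of its underside, on the desk.
- tin_round: small round tin, 66 mm across, 33 high, a bystander. Origin: centre of its underside, on the desk.
- eraser: eraser in a card sleeve, 23x58x13 mm, a bystander. Origin: centre of its underside, on the desk.

How it is judged:
By the outcome, as a careful person would: the job done as asked, in the order asked, and still so for the second after the job is handed in, with the robot touching nothing.
It also fails if it takes over 61 s, if anything falls off the work surface, if the arm or the gripper's body presses on something with over 40 N, if the wrist force passes 120 N, or if a joint passes its speed limit or range.

### The arm

A 6-joint arm with a two-finger parallel gripper is mounted at the origin on the work surface; the furniture and walls round the work are solid. World frame = base frame: x ahead of the robot, y to its left, z up, the work surface at z = 0. Lengths are in m, angles in rad, forces in N, time in s.
With the tool pointing down it reaches from about 0.25 to 0.775 m from the base axis. Payload 4 kg.
Tool frame: the origin (TCP) lies midway between the tips of the shut fingers; the grasp point (between the pads) lies 19 mm behind it; z points along the fingers, y is the direction in which the jaws open and shut (so a half turn about z gives the same grasp; the last joint's range is limited). The gripper opens to 94 mm and grips with 3 to 60 N. Pads are 16 mm wide; open, the fingers measure 119 mm over their backs; the gripper's body (75 mm by 177 mm) begins 78 mm behind the grasp point.
Start: joints at [1.217, 0.087, 1.371, -0, 1.684, -0.103], TCP at [0.137, 0.533, 0.206] pointing down, gripper open.
Joint ranges: [-3.1, 3.1], [-0.76, 2.03], [0.27, 2.55], [-1.08, 4.22], [0.17, 2.65], [-2.57, 2.57]. Speed limits (rad/s): [2.79, 2.79, 3.14, 3.14, 3.14, 3.14].

### API

Orientations are given as [roll, pitch, yaw] about the fixed x, y, z axes, in that order (R = Rz(yaw) Ry(pitch) Rx(roll)).
In Python, from bench import get_obs, snapshot, ticket gives the robot as it stands.
- The arm moves only by the shell command python3 -m creep 'ROWS' [OPENING]. ROWS is JSON, a list that holds one entry, the list of rows, each a list of 4 numbers: the shift along the tool's x, y, z in mm, then the turn about the tool's z in degrees. A call has 1 to 8 rows; each row shifts and turns the commanded pose from where the row before left it, along the tool's axes as they then stand; what a row does not reach is not made up. A row lasts 1/8 s, in which the tool goes at most 62.5 mm and 10.7 degrees, less where a joint would pass 70% of its speed; a pose out of reach is approached as far as the arm can. A call with a gripper value outside its range is refused whole. OPENING is the opening, from 0 (shut) to 1 (fully open), set as the call begins (- or left out, the last holds). The fingers move at their own pace and stop on an object; the grip force is fixed at half the most. Time passes only in rows, so rows that do not move let the fingers close. It gives the time, the measured TCP pose, the force and the opening at its end, in the units of the state.
- get_obs(): the state, without advancing time (a new reading comes with each control period).
- snapshot(name): name is "side" or "top" or "wrist"; returns a dict with "color" (420x560x3 uint8, red, green, blue), "depth" (420x560 float32, m along the optical axis (not along the pixel's ray), 0 where there is no reading), "fx", "fy", "cx", "cy" (pixels), "distortion" ([k1, k2, p1, p2, k3] as OpenCV has them; the pictures are not rectified), "extrinsics" (4x4, takes a point from world to camera coordinates). Camera axes: x right, y down, z forward; pixel columns grow to the right and rows downward; lengths in m; the calibration is good to about 2 mm. A picture is of the moment at which its call begins.
- ticket.close_job(): hands the job in, once; it reports no verdict.
The state is a dict: "time": time; "joint_positions": joint angles; "qvel": joint speeds; "joint_torque": joint torques, N m; "tool_pos": TCP position; "ee_rot": TCP orientation; "wrist_force": force on the tool from outside, world axes, zero at the start; "wrist_torque": the same for the moment, N m; "width": finger opening in m.
Only numpy, scipy, OpenCV 4.12 (cv2) and the standard library are available. Lean on these libraries where they do the work, as an engineer would, in place of code of your own. Each camera call takes 0.05 s, during which the arm holds its last target. There are 200 camera calls.

## Working session

There is one attempt and no reset: what is moved stays moved. The work goes in short steps, Python scripts to look and compute and a shell command to move; the robot and the scene stay as the last step left them, time stands still between calls to the robot, and variables do not carry over. Pictures are saved under pics/ and viewed, on a budget of 10 in all, crops included, one or two more only if the job needs it, and the job is handed in when it is done.

```bash
ls; mkdir -p pics
cat > h.py <<'E'
import numpy as np,cv2
from bench import get_obs,snapshot
def shot(n,f=None):
    s=snapshot(n)
    if f: cv2.imwrite('pics/'+f,s['color'][:,:,::-1])
    np.savez('last_'+n+'.npz',**{k:np.array(v) for k,v in s.items()})
    return s
def cloud(s):
    h,w=s['depth'].shape
    u,v=np.meshgrid(np.arange(w),np.arange(h))
    K=np.array([[s['fx'],0,s['cx']],[0,s['fy'],s['cy']],[0,0,1]],float)
    p=cv2.undistortPoints(np.stack([u,v],-1).reshape(-1,1,2).astype(np.float32),K,np.array(s['distortion'],float)).reshape(h,w,2)
    d=np.array(s['depth']);P=np.dstack([p*d[...,None],d])
    T=np.linalg.inv(np.array(s['extrinsics']))
    W=P@T[:3,:3].T+T[:3,3]; W[d==0]=np.nan
    return W
E
python3 - <<'E'
from h import *
print(get_obs())
a=shot('top');b=shot('side')
cv2.imwrite('pics/a.png',a['color'][:,:,::-1]);cv2.imwrite('pics/b.png',b['color'][:,:,::-1])
for s in(a,b): print(np.round(s['extrinsics'],3).tolist(),s['fx'])
E
```

```text
pics
{'time': 0.0, 'joint_positions': array([ 1.21692315e+00,  8.79258250e-02,  1.37223878e+00, -7.50155507e-06,
        1.68361814e+00, -1.03110414e-01]), 'qvel': array([-3.50526791e-05, -5.63814742e-04, -5.34074562e-04, -9.49820972e-04,
       -1.22575461e-03, -2.47704092e-03]), 'joint_torque': array([-2.02814390e-04, -3.40168619e+01, -3.02425933e+01,  7.17417081e-02,
        3.27511621e-02, -1.72680684e-04]), 'tool_pos': array([0.13629787, 0.53227137, 0.204328  ]), 'ee_rot': array([-3.13941343e+00, -2.18004630e-04,  2.89082882e+00]), 'wrist_force': array([0.91824092, 0.25529143, 0.22946833]), 'wrist_torque': array([ 0.04997498, -0.03451367,  0.01091418]), 'width': 0.09365113659154478}
[[0.009, -1.0, 0.009, 0.018], [-0.995, -0.01, -0.096, 0.558], [0.096, -0.008, -0.995, 0.938], [0.0, 0.0, 0.0, 1.0]] 382.1055736346748
[[0.965, -0.26, -0.018, -0.524], [-0.173, -0.587, -0.791, 0.165], [0.195, 0.766, -0.612, 1.118], [0.0, 0.0, 0.0, 1.0]] 482.0150624797495
```

View pics/a.png

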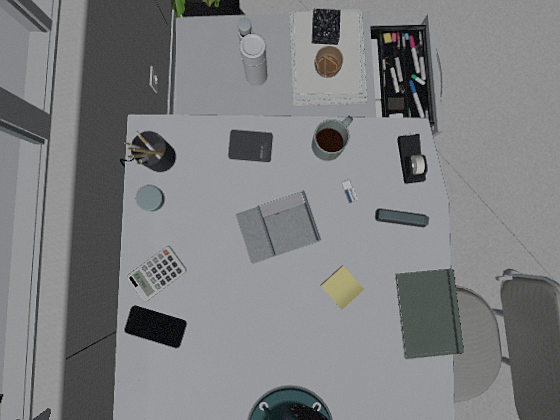

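View pics/b.png

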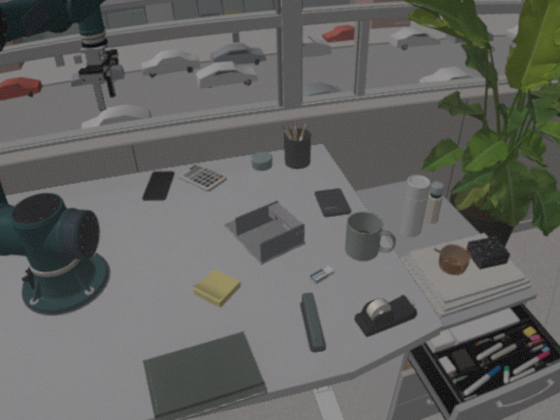

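The top view shows the tray at about (237–320, 192–262), with its rail on the upper edge, the fixed plate at right (~318, 218) and the sliding plate at ~(265, 215). The stapler is at (402, 217), the eraser at (349, 190), the pad at (342, 286) and the mug at (331, 138).

Run:
```python
from h import *
P=[]
for n in('top','side'):
    s=dict(np.load(f'last_{n}.npz')); W=cloud(s); 
    if n=='top': Wt=W
    P.append(W.reshape(-1,3))
c=np.median(Wt[180:270,200:330].reshape(-1,3),0);print('ctr',c)
for n,p in zip('ts',P):
    def sel(x0,x1,y0,y1,z0,z1):
        m=(p[:,0]>x0)&(p[:,0]<x1)&(p[:,1]>y0)&(p[:,1]<y1)&(p[:,2]>z0)&(p[:,2]<z1);return p[m]
    x0,x1=c[0]-.13,c[0]+.13;y0,y1=c[1]-.14,c[1]+.13
    d=sel(x0,x1,y0,y1,-.02,.002);print(n,'desk',np.median(d[:,2]))
    for nm,z0,z1 in(('floor',.003,.009),('top',.055,.068),('rail',.045,.0625),('all',.003,.08)):
        q=sel(x0,x1,y0,y1,z0,z1)
        if len(q)<10: continue
        r=cv2.minAreaRect(q[:,:2].astype(np.float32)*1000);print(nm,len(q),r,np.median(q[:,2]))
    # stapler
    q0=Wt[205:230,372:432].reshape(-1,3);cs=np.median(q0[q0[:,2]>.02],0)
    q=sel(cs[0]-.06,cs[0]+.06,cs[1]-.1,cs[1]+.1,.02,.06)
    print('stapler',cs,len(q),cv2.minAreaRect(q[:,:2].astype(np.float32)*1000),np.percentile(q[:,2],[5,50,98]))
for n in('top','side'):
    s=dict(np.load(f'last_{n}.npz')); W=cloud(s)
    if n=='top': im=s['color'][180:275,225:335]
    else: im=s['color'][190:270,215:315]
    cv2.imwrite(f'pics/c_{n}.png',cv2.resize(im,None,fx=5,fy=5,interpolation=2)[:,:,::-1])
i=[cv2.resize(cv2.imread(f'pics/c_{n}.png'),(400,400)) for n in('top','side')]
cv2.imwrite('pics/c.png',np.hstack(i))
```

```text
ctr [nan nan nan]
t desk nan
stapler [ 0.53097928 -0.27603985  0.03500176] 496 ((530.6749267578125, -282.2106018066406), (132.81295776367188, 23.609678268432617), 82.95160675048828) [0.02321681 0.03500176 0.04180256]
s desk nan
stapler [ 0.53097928 -0.27603985  0.03500176] 620 ((531.6038208007812, -284.1738586425781), (135.13580322265625, 25.029193878173828), 82.65412139892578) [0.02256567 0.03430114 0.04224132]
  return _methods._mean(a, axis=axis, dtype=dtype,
  ret = ret.dtype.type(ret / rcount)
```

View pics/c.png

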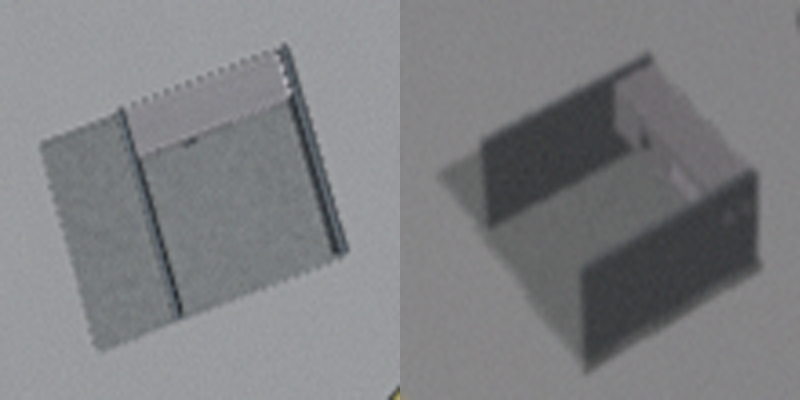

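The crop shows the tray: fixed plate on the right, sliding plate at left, and the light sleeve on the far side. The dark button is at crop (190, 142), which is top pixel (277, 214).

Run:
```python
from h import *
P=[]
for n in('top','side'):
    s=dict(np.load(f'last_{n}.npz')); W=cloud(s)
    if n=='top': c=np.nanmedian(W[180:270,230:325].reshape(-1,3),0); print('ctr',c, 'btn', W[211:217,275:280].reshape(-1,3)[::5].round(4))
    p=W.reshape(-1,3);p=p[~np.isnan(p[:,0])]
    def sel(r,z0,z1): return p[(np.hypot(*(p[:,:2]-c[:2]).T)<r)&(p[:,2]>z0)&(p[:,2]<z1)]
    d=sel(.2,-.02,.003);print(n,'desk',np.median(d[:,2]))
    for nm,z0,z1 in(('low',.004,.02),('all',.004,.08),('railtop',.056,.0615),('plates',.0625,.068)):
        q=sel(.125,z0,z1);print(nm,len(q),cv2.minAreaRect(q[:,:2].astype(np.float32)*1000),np.median(q[:,2]))
    # tray frame by angle search on 'all'
    np.save(n+'_p.npy',sel(.15,.003,.09))
```

```text
ctr [0.50905208 0.03721334 0.00178828] btn [[   nan    nan    nan]
 [0.5369 0.042  0.0612]
 [0.5354 0.0421 0.0481]
 [0.536  0.0426 0.0059]
 [0.5336 0.0426 0.0039]
 [0.531  0.0426 0.0032]]
top desk -0.0003274428562144438
low 1998 ((513.43115234375, 41.35711669921875), (205.08761596679688, 241.8851776123047), 40.559085845947266) 0.005629652308863198
all 2930 ((513.43115234375, 41.35711669921875), (205.08761596679688, 241.8851776123047), 40.559085845947266) 0.006590390167230842
railtop 508 ((511.744384765625, 9.79022216796875), (126.58515167236328, 122.51627349853516), 19.136152267456055) 0.059738671680912514
plates 200 ((512.134033203125, 10.116950988769531), (126.62932586669922, 121.61369323730469), 18.698217391967773) 0.06379375955708422
side desk 0.0003159350166727082
low 1167 ((515.379150390625, 45.70509338378906), (218.53863525390625, 230.6792755126953), 4.74825382232666) 0.006460482017684233
all 2898 ((515.379150390625, 45.70509338378906), (218.53863525390625, 230.6792755126953), 4.74825382232666) 0.03165055921081189
railtop 397 ((513.0736083984375, 6.97027587890625), (127.22932434082031, 124.39420318603516), 18.924150466918945) 0.05978741119293818
plates 201 ((511.3824462890625, 7.307952880859375), (127.06092834472656, 126.00994873046875), 19.553974151611328) 0.06405798682137986
```

```bash
cat >> h.py <<'E'
TY=np.radians(19.0); TO=np.array([.5036,.0321])
def tw(x,y,ty=None): 
    t=TY if ty is None else ty
    return TO+np.array([x*np.cos(t)-y*np.sin(t),x*np.sin(t)+y*np.cos(t)])
def plan(pos,yawdeg,n):
    "print n tool-frame rows"
    o=get_obs();p=o['tool_pos'];y0=np.degrees(o['ee_rot'][2]);dy=(yawdeg-y0+180)%360-180
    d=(np.array(pos)-p)/n*1000
    print('at',p.round(4),'yaw',round(y0,2),'turn',round(-dy,2),'F',o['wrist_force'].round(1))
    for i in range(n):
        a=np.radians(y0+dy*i/n)
        print([round(d[0]*np.cos(a)+d[1]*np.sin(a),1),round(d[0]*np.sin(a)-d[1]*np.cos(a),1),round(-d[2],1),round(-dy/n,2)])
E
python3 - <<'E'
from h import *
a=shot('top'); 
K=np.array([[a['fx'],0,a['cx']],[0,a['fy'],a['cy']],[0,0,1]]);E=np.array(a['extrinsics'])
pr=lambda X:cv2.projectPoints(np.array([X],float),cv2.Rodrigues(E[:3,:3])[0],E[:3,3],K,np.array(a['distortion'],float))[0].ravel().round(1)
b=tw(.0265,-.005);print('button',b,pr([*b,.045]),'seen 277.2,213.7')
for n in('top','side'):
    p=np.load(n+'_p.npy');
    c,s=np.cos(TY),np.sin(TY);q=(p[:,:2]-TO)@np.array([[c,-s],[s,c]])
    for nm,m in(('plates',p[:,2]>.0622),('railtop',(abs(p[:,2]-.06)<.0015)&(q[:,0]>.02)),('floor',(p[:,2]<.0075)&(p[:,2]>.004)&(abs(q[:,0])<.08)&(abs(q[:,1])<.11))):
        print(n,nm,np.percentile(q[m],[1,3,50,97,99],axis=0).round(4).tolist())
    for lo,hi in((-.11,-.06),(.02,.05)):
        m=(p[:,2]>.0622)&(q[:,1]>lo)&(q[:,1]<hi);f=np.polyfit(q[m,0],q[m,1],1);print('plate',f)
b=tw(.045,-.005)
plan([*b,.16],109,11)
E
```

```text
button [0.53028408 0.03599996] [277.5 215.2] seen 277.2,213.7
top plates [[-0.0604, -0.0842], [-0.0578, -0.0839], [0.0184, -0.0176], [0.062, 0.0367], [0.0633, 0.0371]]
top railtop [[0.0287, -0.0844], [0.034, -0.0789], [0.0494, -0.0215], [0.0629, 0.0301], [0.0635, 0.0315]]
top floor [[-0.0646, -0.0781], [-0.0623, -0.0745], [-0.0098, 0.014], [0.0576, 0.0919], [0.0645, 0.095]]
plate [ 0.03225613 -0.08100488]
plate [-0.01839511  0.03394918]
side plates [[-0.0607, -0.0885], [-0.0583, -0.0873], [0.0145, -0.0375], [0.0595, 0.0346], [0.0614, 0.0358]]
side railtop [[0.024, -0.0873], [0.0268, -0.0863], [0.0465, -0.0289], [0.0628, 0.0298], [0.0635, 0.0312]]
side floor [[-0.0667, -0.0896], [-0.0659, -0.0876], [-0.0295, -0.0004], [0.0481, 0.0865], [0.0582, 0.0926]]
plate [ 0.03026559 -0.08345368]
plate [-0.00809656  0.03174131]
at [0.1363 0.5324 0.2045] yaw 165.63 turn 56.63 F [-0.2  0.1  1. ]
[np.float64(-47.3), np.float64(-33.9), np.float64(4.0), np.float64(5.15)]
[np.float64(-50.1), np.float64(-29.5), np.float64(4.0), np.float64(5.15)]
[np.float64(-52.6), np.float64(-24.9), np.float64(4.0), np.float64(5.15)]
[np.float64(-54.6), np.float64(-20.1), np.float64(4.0), np.float64(5.15)]
[np.float64(-56.2), np.float64(-15.1), np.float64(4.0), np.float64(5.15)]
[np.float64(-57.3), np.float64(-10.0), np.float64(4.0), np.float64(5.15)]
[np.float64(-58.0), np.float64(-4.8), np.float64(4.0), np.float64(5.15)]
[np.float64(-58.2), np.float64(0.4), np.float64(4.0), np.float64(5.15)]
[np.float64(-57.9), np.float64(5.6), np.float64(4.0), np.float64(5.15)]
[np.float64(-57.2), np.float64(10.8), np.float64(4.0), np.float64(5.15)]
[np.float64(-56.0), np.float64(15.9), np.float64(4.0), np.float64(5.15)]
```

```bash
python3 -m creep '[[[-47.3,-33.9,4,5.15],[-50.1,-29.5,4,5.15],[-52.6,-24.9,4,5.15],[-54.6,-20.1,4,5.15],[-56.2,-15.1,4,5.15],[-57.3,-10,4,5.15],[-58,-4.8,4,5.15],[-58.2,0.4,4,5.15]]]' 1
python3 -m creep '[[[-57.9,5.6,4,5.15],[-57.2,10.8,4,5.15],[-56,15.9,4,5.15],[0,0,0,0]]]'
python3 - <<'E'
from h import *
s=shot('wrist','w1.png');W=cloud(s);np.save('w1.npy',W)
b=tw(.045,-.005);plan([*b,.16],109,1)
print(np.round(s['extrinsics'],3).tolist())
E
```

```text
time: 1.15
tool_pos: [0.4364, 0.1745, 0.1732]
ee_rot: [3.141, -0.0, 2.169]
wrist_force: [0.7, 0.7, 1.0]
width: 0.094
time: 1.65
tool_pos: [0.5488, 0.0392, 0.1597]
ee_rot: [-3.139, -0.0, 1.897]
wrist_force: [-0.9, 0.9, 0.1]
width: 0.094
at [0.5478 0.0411 0.1602] yaw 108.84 turn -0.16 F [-1.7  0.5  0.8]
[np.float64(0.8), np.float64(0.3), np.float64(0.2), np.float64(-0.16)]
[[0.947, 0.32, -0.002, -0.532], [0.308, -0.909, 0.283, -0.151], [0.089, -0.268, -0.959, 0.31], [0.0, 0.0, 0.0, 1.0]]
```

View pics/w1.png

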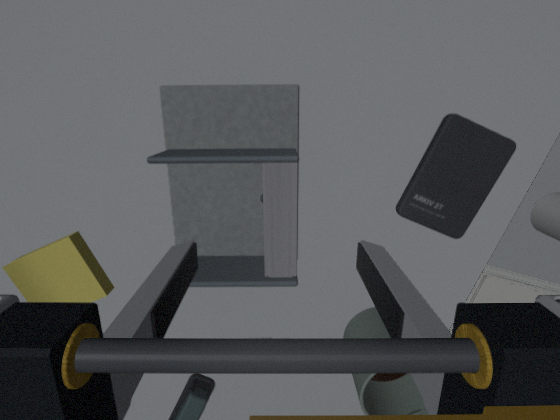

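The wrist view shows the rail vertical at columns 263–298 and the sliding plate at row ~156. The button is at (263, 198), the fixed plate is at row ~280, and the rail is centred between the open fingers.

Run:
```python
from h import *
W=np.load('w1.npy');s=dict(np.load('last_wrist.npz'))
g=s['color'].mean(2)
c,sn=np.cos(TY),np.sin(TY)
Q=W.copy();Q[...,:2]=(W[...,:2]-TO)@np.array([[c,-sn],[sn,c]])
z=Q[...,2]
for nm,sl in(('rail',np.s_[170:265,255:305]),):
    q=Q[sl].reshape(-1,3);q=q[abs(q[:,2]-.06)<.003];print(len(q),np.percentile(q,[0.5,2,50,98,99.5],axis=0).round(4).tolist())
    e=[(np.median(r[:,1]),r[:,0].min(),r[:,0].max()) for k in np.arange(-.07,.025,.015) for r in [q[abs(q[:,1]-k)<.004]]];print(np.round(e,4).tolist())
q=Q[140:290,150:300].reshape(-1,3);q=q[(abs(q[:,2]-.064)<.002)&(q[:,0]<.02)]
for lo,hi in((-.1,-.07),(.02,.05)):
    m=(q[:,1]>lo)&(q[:,1]<hi);print('plate',np.polyfit(q[m,0],q[m,1],1),np.percentile(q[m,1],[2,98]))
# button ray: intersect with plane z=.045
K=np.array([[s['fx'],0,s['cx']],[0,s['fy'],s['cy']],[0,0,1]]);T=np.linalg.inv(s['extrinsics'])
print(g[190:208,256:270].astype(int))
for uv in((262,195),(262,198),(262,201)):
    r=cv2.undistortPoints(np.array([[uv]],np.float32),K,s['distortion']).ravel();d=T[:3,:3]@[*r,1];k=(.045-T[2,3])/d[2];X=T[:3,3]+k*d
    print(uv,(X[:2]-TO)@np.array([[c,-sn],[sn,c]]))
```

```text
3198 [[0.0323, -0.0647, 0.0582], [0.0327, -0.063, 0.0585], [0.0471, -0.018, 0.0598], [0.0615, 0.0219, 0.0612], [0.0619, 0.023, 0.0615]]
  return _methods._mean(a, axis=axis, dtype=dtype,
  ret = ret.dtype.type(ret / rcount)
Traceback (most recent call last):
ValueError: zero-size array to reduction operation minimum which has no identity
```

Run:
```python
from h import *
W=np.load('w1.npy');s=dict(np.load('last_wrist.npz'))
g=s['color'].mean(2)
c,sn=np.cos(TY),np.sin(TY);A=np.array([[c,-sn],[sn,c]])
Q=W.copy();Q[...,:2]=(W[...,:2]-TO)@A
q=Q[170:265,255:305].reshape(-1,3);q=q[abs(q[:,2]-.06)<.003]
for k in(-.05,-.03,-.01,.01):
    r=q[abs(q[:,1]-k)<.004];print(k,r[:,0].min().round(4),r[:,0].max().round(4))
q=Q[140:290,150:300].reshape(-1,3);q=q[(abs(q[:,2]-.064)<.002)&(q[:,0]<.02)]
for lo,hi in((-.1,-.07),(.02,.05)):
    m=(q[:,1]>lo)&(q[:,1]<hi);print('plate',m.sum(),np.percentile(q[m,1],[2,98]) if m.any() else '')
K=np.array([[s['fx'],0,s['cx']],[0,s['fy'],s['cy']],[0,0,1]]);T=np.linalg.inv(s['extrinsics'])
print(g[190:208,256:270].astype(int))
for uv in((262,195),(262,198),(262,201)):
    r=cv2.undistortPoints(np.array([[uv]],np.float32),K,s['distortion']).ravel();d=T[:3,:3]@[*r,1];k=(.045-T[2,3])/d[2];X=T[:3,3]+k*d
    print(uv,(X[:2]-TO)@A)
print('tool in tray',(get_obs()['tool_pos'][:2]-TO)@A)
```

```text
-0.05 0.0324 0.0617
-0.03 0.0328 0.0615
-0.01 0.0322 0.0621
0.01 0.0326 0.0619
plate 363 [-0.08669657 -0.08108983]
plate 633 [0.02962816 0.03487924]
[[ 89  89  87  90  88  89  88  97  98  95  97  97  93  97]
 [ 90  89  89  91  89  87  90  99  98  96  95  96  97  98]
 [ 88  89  89  90  91  89  91  96 101  98  93  94  95  96]
 [ 90  90  89  92  89  88  85  96  99 100  93  93 100  93]
 [ 88  90  90  89  87  81  70  93 100  97  94  94  94  97]
 [ 87  85  89  89  82  67  63  92  98  96  96  95  97  95]
 [ 90  91  88  90  76  64  64  93 100  96  98  94  99  96]
 [ 93  90  93  93  69  60  59  92 101  96  96  96  96  97]
 [ 89  91  92  90  68  61  61  94 101  98  98  96  95  96]
 [ 88  86  92  92  66  61  56  90  99  98  97  96  97  96]
 [ 86  91  91  88  75  59  54  88 101  97  95  96  96  97]
 [ 87  85  88  90  81  67  53  91 100  97  95  95  97  97]
 [ 88  89  88  88  91  81  64  92  99  96  95  97  96  95]
 [ 87  85  87  88  87  90  82  93  98  95  93  98  98  97]
 [ 86  89  85  87  90  89  92  97  97  95  96  98  96  97]
 [ 87  86  86  87  90  88  88  99  98  98  95  99  96  94]
 [ 87  88  90  89  89  90  89  94 100  96  95  93  94  98]
 [ 88  87  90  90  91  91  88  97  98  99  97  98  93  95]]
(262, 195) [ 0.03086858 -0.00268716]
(262, 198) [ 0.03081674 -0.0055221 ]
(262, 201) [ 0.03076459 -0.00837201]
tool in tray [ 0.04473923 -0.00583738]
```

```bash
python3 -m creep '[[[0.3,2,40,-0.2],[0,0,40,0],[0,0,34,0],[0,0,20,0],[0,0,0,0]]]' 0.6
python3 -m creep '[[[0,0,0,0],[0,0,0,0],[0,0,0,0],[0,0,0,0],[0,0,0,0],[0,0,0,0]]]' 0
python3 -m creep '[[[0,0,0,0]]]'
python3 - <<'E'
from h import *
o=get_obs();print(o['tool_pos'],o['wrist_force'],o['wrist_torque'],o['ee_rot'],o['width'])
A=np.array([[np.cos(TY),-np.sin(TY)],[np.sin(TY),np.cos(TY)]]);print((o['tool_pos'][:2]-TO)@A,o['wrist_force'][:2]@A)
E
```

```text
time: 2.33
tool_pos: [0.5471, 0.0449, 0.0258]
ee_rot: [-3.137, -0.002, 1.908]
wrist_force: [-1.4, -0.4, 1.1]
width: 0.0563
time: 3.08
tool_pos: [0.5503, 0.0435, 0.0286]
ee_rot: [3.14, 0.0, 1.906]
wrist_force: [-0.8, 1.2, 5.5]
width: 0.0298
time: 3.2
tool_pos: [0.5503, 0.0435, 0.0286]
ee_rot: [3.14, 0.0, 1.906]
wrist_force: [-0.1, 2.3, 5.4]
width: 0.0299
[0.550279   0.04347699 0.02859843] [-0.06189198  2.33129601  5.36862378] [ 0.07613955  0.32084089 -0.0180403 ] [3.13983967e+00 1.70312559e-04 1.90552174e+00] 0.029871933634108602
[ 0.04783984 -0.00444004] [0.70047572 2.22443374]
```

```bash
cat > st.py <<'E'
from h import *
o=get_obs();A=np.array([[np.cos(TY),-np.sin(TY)],[np.sin(TY),np.cos(TY)]]);print(o['time'],'tray xy',((o['tool_pos'][:2]-TO)@A*1000).round(2),'z',o['tool_pos'][2].round(4),'F tray',(o['wrist_force'][:2]@A).round(2),o['wrist_force'][2].round(1),'w',o['width'])
E
for i in 1 2 3; do python3 -m creep '[[[1,0,0,0],[1,0,0,0]]]' >/dev/null; python3 st.py; done
```

```text
3.45 tray xy [47.86 -3.74] z 0.0286 F tray [ 0.19 -1.44] 6.1 w 0.029915750599770776
3.7 tray xy [47.88 -2.07] z 0.0286 F tray [ 0.65 -4.13] 5.6 w 0.03015352329072252
3.95 tray xy [47.87 -0.54] z 0.0286 F tray [-0.89 -4.88] 5.5 w 0.029690627605809504
```

```bash
for i in 1 2 3; do python3 -m creep '[[[1,0,0,0],[1,0,0,0]]]' >/dev/null; python3 st.py; done
```

```text
4.2 tray xy [47.82  2.18] z 0.0286 F tray [-0.07 -3.2 ] 6.0 w 0.0298161855067277
4.45 tray xy [47.86  4.3 ] z 0.0286 F tray [-0.46 -3.31] 6.6 w 0.030224957232849282
4.7 tray xy [47.85  6.38] z 0.0286 F tray [-1.03 -2.5 ] 5.8 w 0.029762805724839882
```

```bash
python3 -m creep '[[[2,0,0,0],[3,0,0,0],[3,0,0,0],[3,0,0,0],[3,0,0,0],[3,0,0,0],[2,0,0,0],[1,0,0,0]]]' >/dev/null; python3 st.py
for i in 1 2 3; do python3 -m creep '[[[0.8,0,0,0],[0.8,0,0,0]]]' >/dev/null; python3 st.py; done
```

```text
5.7 tray xy [47.81 26.52] z 0.0286 F tray [ 1.45 -3.1 ] 5.0 w 0.029869754846240455
5.95 tray xy [47.8  28.01] z 0.0286 F tray [-0.4 -2.5] 5.6 w 0.029877988386319762
6.2 tray xy [47.82 29.58] z 0.0286 F tray [ 0.17 -3.45] 5.8 w 0.029861258377316527
6.45 tray xy [47.81 31.22] z 0.0286 F tray [-0.54 -2.56] 5.8 w 0.02996905313960583
```

```bash
for i in 1 2 3; do python3 -m creep '[[[0.8,0,0,0],[0.8,0,0,0]]]' >/dev/null; python3 st.py; done
```

```text
6.7 tray xy [47.83 32.81] z 0.0286 F tray [-0.02 -2.86] 6.3 w 0.029822975456534822
6.95 tray xy [47.81 34.4 ] z 0.0286 F tray [ 0.1  -2.51] 5.6 w 0.029699190409483597
7.2 tray xy [47.78 36.  ] z 0.0286 F tray [-1.32 -2.24] 5.5 w 0.029979279180406406
```

```bash
for i in 1 2; do python3 -m creep '[[[0.8,0,0,0],[0.8,0,0,0]]]' >/dev/null; python3 st.py; done
```

```text
7.45 tray xy [47.8  37.63] z 0.0286 F tray [-0.04 -2.72] 5.5 w 0.029814926954715975
7.7 tray xy [47.78 39.51] z 0.0286 F tray [ 0.34 -1.93] 5.5 w 0.030216254678185703
```

```bash
python3 -m creep '[[[0.8,0,0,0],[0.8,0,0,0]]]' >/dev/null; python3 st.py
```

```text
7.95 tray xy [47.76 41.7 ] z 0.0286 F tray [ 0.24 -0.54] 6.8 w 0.029491579174578748
```

```bash
python3 -m creep '[[[0.6,0,0,0],[0.4,0,0,0],[0,0,0,0]]]' >/dev/null; python3 st.py
```

```text
8.325 tray xy [47.77 43.2 ] z 0.0286 F tray [-1.24  0.16] 6.4 w 0.030065117233006623
```

```bash
python3 -m creep '[[[0.6,0,0,0],[0.6,0,0,0],[0,0,0,0]]]' >/dev/null; python3 st.py;python3 - <<'E'
from h import *
s=shot('wrist')
c=shot('side')
a=s['color'][120:320,200:340];b=c['color'][190:270,215:315]
cv2.imwrite('pics/e.png',np.hstack([cv2.resize(a,(400,571),interpolation=2)[:500],cv2.resize(b,(400,500),interpolation=2)])[:,:,::-1])
E
```

```text
8.7 tray xy [47.78 43.6 ] z 0.0286 F tray [ 0.06 -1.05] 5.7 w 0.029978678611460304
```

View pics/e.png

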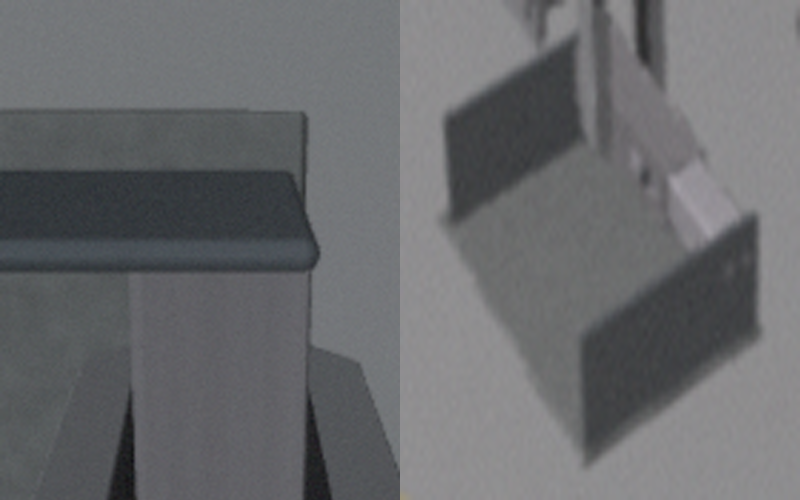

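The side crop shows the sleeve moved out, with its first hole and the dark button visible at about (650, 180). I'll confirm the stop gently.

```bash
python3 -m creep '[[[0.6,0,0,0],[0.6,0,0,0],[0,0,0,0]]]' >/dev/null; python3 st.py; python3 -m creep '[[[0.6,0,0,0],[0.6,0,0,0],[0,0,0,0]]]' >/dev/null; python3 st.py
```

```text
9.175 tray xy [47.76 44.63] z 0.0286 F tray [ 0.47 -1.69] 7.3 w 0.02969384079293782
9.55 tray xy [47.77 45.8 ] z 0.0286 F tray [ 0.04 -2.96] 5.5 w 0.029518153019569303
```

```bash
for i in 1 2; do python3 -m creep '[[[0.5,0,0,0],[0.5,0,0,0],[0,0,0,0]]]' >/dev/null; python3 st.py;done
```

```text
9.925 tray xy [47.77 46.07] z 0.0286 F tray [-0.46 -3.43] 6.0 w 0.029983494965482648
10.3 tray xy [47.79 46.29] z 0.0286 F tray [-0.27 -5.86] 5.3 w 0.029384770380569674
```

The sleeve is blocked: 0.2 mm of motion for 1 mm commanded, with force rising to 5.9 N. I'll back off, release and look.

```bash
python3 -m creep '[[[-1.2,0,0,0],[-1.2,0,0,0],[0,0,0,0]]]' >/dev/null; python3 st.py
python3 -m creep '[[[0,0,0,0],[0,0,0,0],[0,0,0,0],[0,0,-40,0],[0,0,-50,0],[0,0,-40,0],[-40,0,0,0],[0,0,0,0]]]' 0.7
python3 st.py
python3 - <<'E'
from h import *
s=shot('wrist'); W=cloud(s)
c=shot('side')
a=s['color'][100:320,140:340];b=c['color'][190:270,215:315]
cv2.imwrite('pics/f.png',np.hstack([cv2.resize(a,(400,440),interpolation=2),cv2.resize(b,(400,440),interpolation=2)])[:,:,::-1])
A=np.array([[np.cos(TY),-np.sin(TY)],[np.sin(TY),np.cos(TY)]])
q=W.reshape(-1,3);q=np.c_[(q[:,:2]-TO)@A,q[:,2]];q=q[(abs(q[:,2]-.064)<.002)&(abs(q[:,0])<.02)]
for lo,hi in((-.1,-.07),(.06,.1)):
    m=(q[:,1]>lo)&(q[:,1]<hi);print('plate',m.sum(),np.percentile(q[m,1],[2,98]))
sc=np.array([.5308,-.283]);print('stapler over:');plan([*sc,.16],83,6)
E
```

```text
10.675 tray xy [47.77 45.94] z 0.0286 F tray [0.84 0.69] 5.1 w 0.029796856789850373
time: 11.68
tool_pos: [0.5467, 0.0517, 0.1577]
ee_rot: [3.141, 0.001, 1.903]
wrist_force: [-0.1, -0.1, -0.7]
width: 0.0656
11.675 tray xy [47.15  4.49] z 0.1577 F tray [-0.14 -0.02] -0.7 w 0.06564328428514575
plate 193 [-0.08594214 -0.08096089]
plate 355 [0.07974642 0.08514477]
stapler over:
at [0.5456 0.0534 0.1567] yaw 109.13 turn 26.13 F [-0.7  0.5 -0.2]
[np.float64(-52.2), np.float64(-20.7), np.float64(-0.6), np.float64(4.36)]
[np.float64(-53.6), np.float64(-16.7), np.float64(-0.6), np.float64(4.36)]
[np.float64(-54.7), np.float64(-12.6), np.float64(-0.6), np.float64(4.36)]
[np.float64(-55.5), np.float64(-8.4), np.float64(-0.6), np.float64(4.36)]
[np.float64(-56.0), np.float64(-4.1), np.float64(-0.6), np.float64(4.36)]
[np.float64(-56.1), np.float64(0.1), np.float64(-0.6), np.float64(4.36)]
```

View pics/f.png

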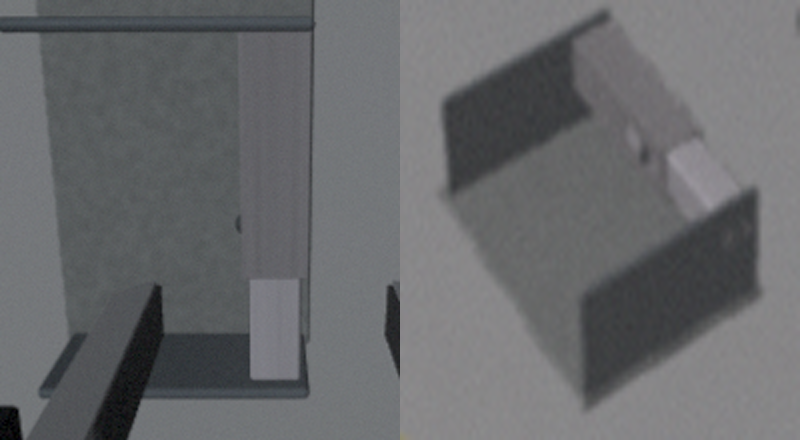

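The button stands out of the sleeve at crop (239, 223), and the sliding plate's face is at +80 mm (160 mm clear). Next is the stapler.

```bash
python3 -m creep '[[[-52.2,-20.7,0,4.36],[-53.6,-16.7,0,4.36],[-54.7,-12.6,0,4.36],[-55.5,-8.4,0,4.36],[-56,-4.1,0,4.36],[-56.1,0.1,0,4.36],[0,0,0,0]]]'
python3 - <<'E'
from h import *
s=shot('wrist','g.png');W=cloud(s);q=W.reshape(-1,3)
q=q[(abs(q[:,0]-.531)<.06)&(abs(q[:,1]+.283)<.1)&(q[:,2]>.02)&(q[:,2]<.05)]
q=q.astype(np.float32);print(len(q),cv2.minAreaRect(q[:,:2]*1000),np.percentile(q[:,2],[50,98]))
plan([.5308,-.283,.16],83,1)
E
```

```text
time: 12.65
tool_pos: [0.5305, -0.2855, 0.1558]
ee_rot: [-3.139, -0.001, 1.445]
wrist_force: [-0.4, 0.1, 0.2]
width: 0.0658
3220 ((530.871826171875, -284.24017333984375), (130.87203979492188, 24.668813705444336), 83.18861389160156) [0.03609809 0.03998743]
at [ 0.531  -0.2834  0.156 ] yaw 82.93 turn -0.07 F [-0.3  0.9  0.7]
[np.float64(0.4), np.float64(-0.2), np.float64(-4.0), np.float64(-0.07)]
```

View pics/g.png

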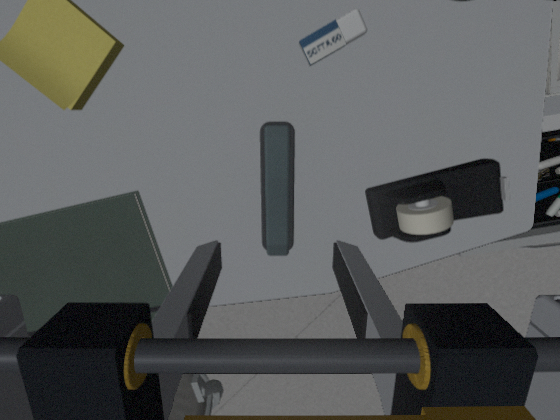

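The stapler is centred between the fingers (column 277, rows 122–255), and the tape dispenser is well clear at the right.

```bash
python3 -m creep '[[[0,0,50,-0.1],[0,0,45,0],[0,0,30,0],[0,0,18,0],[0,0,0,0]]]' 0.7
python3 -m creep '[[[0,0,0,0],[0,0,0,0],[0,0,0,0],[0,0,0,0],[0,0,0,0],[0,0,0,0]]]' 0
```

```text
time: 13.32
tool_pos: [0.531, -0.2812, 0.0131]
ee_rot: [-3.139, -0.002, 1.453]
wrist_force: [0.5, 0.1, 0.4]
width: 0.0656
time: 14.08
tool_pos: [0.5313, -0.2833, 0.0147]
ee_rot: [-3.141, 0.0, 1.451]
wrist_force: [-1.3, -0.5, 1.9]
width: 0.0219
```

```bash
python3 -m creep '[[[0,0,-15,0],[0,0,-40,0],[0,0,-50,0],[0,0,-15,0],[0,0,0,0]]]'
python3 - <<'E'
from h import *
s=shot('wrist');W=cloud(s);q=W.reshape(-1,3);o=get_obs();p=o['tool_pos']
q=q[(abs(q[:,0]-p[0])<.03)&(abs(q[:,1]-p[1])<.09)&(q[:,2]>p[2]+.005)&(q[:,2]<p[2]+.035)].astype(np.float32)
print(len(q),cv2.minAreaRect(q[:,:2]*1000),np.percentile(q[:,2],[50,98]),o['width'])
t=tw(-.0285,0);print(t);plan([*t,.13],109,7)
E
```

```text
time: 14.7
tool_pos: [0.5319, -0.2834, 0.1352]
ee_rot: [3.14, 0.001, 1.451]
wrist_force: [0.0, 0.5, -3.3]
width: 0.0217
9754 ((532.7131958007812, -275.6099853515625), (45.213958740234375, 115.09327697753906), 4.036399841308594) [0.15751203 0.16434154] 0.021632037881257626
[0.47665272 0.02282131]
at [ 0.531  -0.2828  0.1331] yaw 83.12 turn -25.88 F [ 0.7  1.  -3.3]
[np.float64(42.4), np.float64(-12.9), np.float64(0.4), np.float64(-3.7)]
[np.float64(43.2), np.float64(-10.2), np.float64(0.4), np.float64(-3.7)]
[np.float64(43.7), np.float64(-7.4), np.float64(0.4), np.float64(-3.7)]
[np.float64(44.1), np.float64(-4.5), np.float64(0.4), np.float64(-3.7)]
[np.float64(44.3), np.float64(-1.7), np.float64(0.4), np.float64(-3.7)]
[np.float64(44.3), np.float64(1.2), np.float64(0.4), np.float64(-3.7)]
[np.float64(44.2), np.float64(4.0), np.float64(0.4), np.float64(-3.7)]
```

```bash
python3 -m creep '[[[42.4,-12.9,0,-3.7],[43.2,-10.2,0,-3.7],[43.7,-7.4,0,-3.7],[44.1,-4.5,0,-3.7],[44.3,-1.7,0,-3.7],[44.3,1.2,0,-3.7],[44.2,4,0,-3.7],[0,0,0,0]]]'
python3 - <<'E'
from h import *
s=shot('wrist');W=cloud(s)
c=shot('top');
cv2.imwrite('pics/k.png',np.hstack([s['color'][:,100:480],cv2.resize(c['color'][170:275,215:320],(420,420),interpolation=2)])[:,:,::-1])
A=np.array([[np.cos(TY),-np.sin(TY)],[np.sin(TY),np.cos(TY)]])
for n,W in(('w',W),('t',cloud(c))):
    q=W.reshape(-1,3);q=np.c_[(q[:,:2]-TO)@A,q[:,2]]
    q=q[(abs(q[:,1])<.12)&(abs(q[:,0]+.028)<.03)&(q[:,2]>.125)&(q[:,2]<.17)]
    if len(q): print(n,len(q),np.nanpercentile(q,[1,50,99],axis=0).round(4).tolist())
plan([*tw(-.0285,0),.13],109,1)
E
python3 st.py
```

```text
time: 15.75
tool_pos: [0.4747, 0.025, 0.1314]
ee_rot: [-3.137, -0.003, 1.907]
wrist_force: [-0.2, 0.2, -2.3]
width: 0.0215
w 10226 [[-0.0511, -0.0428, 0.1322], [-0.0304, 0.0159, 0.1541], [-0.0095, 0.0672, 0.1683]]
at [0.4758 0.0225 0.1322] yaw 109.06 turn 0.06 F [ 0.5 -1.  -2.7]
[np.float64(0.1), np.float64(0.9), np.float64(2.2), np.float64(0.06)]
15.85 tray xy [-29.39  -0.06] z 0.1322 F tray [ 0.18 -1.11] -2.7 w 0.021782558119677473
```

View pics/k.png

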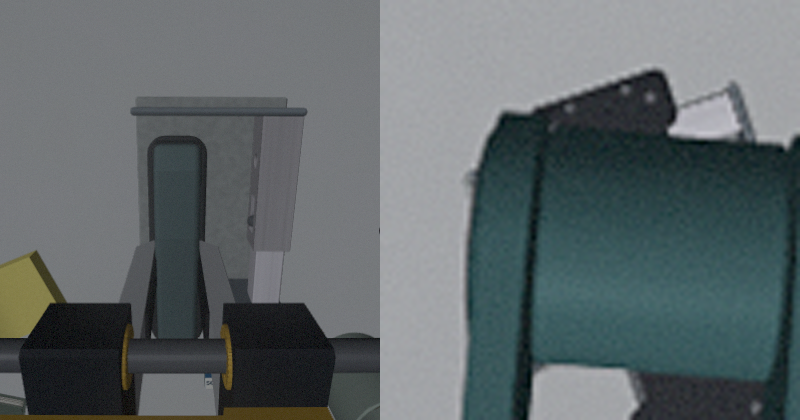

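The stapler is held parallel to the rail between the plates. Its front end is at +67 mm and the plate is at +80 mm. I'll lower it.

```bash
python3 -m creep '[[[0,0.5,30,0],[0,0,35,0],[0,0,25,0],[0,0,14,0],[0,0,5,0],[0,0,0,0]]]' ; python3 st.py
python3 -m creep '[[[0,0,1,0],[0,0,0,0]]]' >/dev/null; python3 st.py
python3 -m creep '[[[0,0,1,0],[0,0,0,0]]]' >/dev/null; python3 st.py
```

```text
time: 16.6
tool_pos: [0.478, 0.0222, 0.0258]
ee_rot: [3.141, 0.0, 1.902]
wrist_force: [-0.1, -0.4, -3.3]
width: 0.0219
16.6 tray xy [-27.46  -1.01] z 0.0258 F tray [-0.28 -0.36] -3.3 w 0.021929997365511687
16.85 tray xy [-27.12  -0.74] z 0.0253 F tray [-0.1   0.93] -2.7 w 0.02193213072242584
17.1 tray xy [-27.7   -0.45] z 0.0236 F tray [ 0.95 -0.28] -2.7 w 0.021662419654831434
```

```bash
python3 -m creep '[[[0,-0.7,2,0],[0,0,0,0]]]' >/dev/null; python3 st.py
for i in 1 2 3; do python3 -m creep '[[[0,0,1,0],[0,0,0,0]]]' >/dev/null; python3 st.py;done
```

```text
17.35 tray xy [-28.71  -0.42] z 0.0212 F tray [0.48 0.37] -2.4 w 0.021487302535513217
17.6 tray xy [-28.49  -0.49] z 0.0203 F tray [0.19 1.16] -2.5 w 0.02159735955938867
17.85 tray xy [-28.28  -0.59] z 0.0197 F tray [-0.11  0.26] -1.9 w 0.021728754301119278
18.1 tray xy [-28.24  -0.58] z 0.0196 F tray [-3.08  1.17] 5.6 w 0.021787139064987766
```

Contact at the floor (force +5.6 N). I'll release, rise and check.

```bash
python3 -m creep '[[[0,0,-0.7,0],[0,0,0,0],[0,0,0,0],[0,0,0,0]]]' 0.45
python3 -m creep '[[[0,0,-20,0],[0,0,-45,0],[0,0,-55,0],[0,0,-40,0],[-60,0,0,0],[-60,0,0,0],[-60,0,-0,0],[0,0,0,0]]]'
python3 -m creep '[[[-60,0,0,0],[-60,0,0,0],[0,0,0,0],[0,0,0,0]]]'
python3 - <<'E'
from h import *
s=shot('side');c=shot('top')
cv2.imwrite('pics/z.png',np.hstack([cv2.resize(c['color'][90:330,110:450],(400,282)),cv2.resize(c['color'][175:275,220:330],(400,364))[:282]*0+cv2.resize(c['color'][175:275,220:330],(400,282)) ])[:,:,::-1])
a=cv2.imread('pics/z.png');b=cv2.resize(s['color'][130:390,140:440],(400,300))[:,:,::-1];d=cv2.resize(s['color'][190:280,215:315],(400,300),interpolation=2)[:,:,::-1]
cv2.imwrite('pics/z.png',np.vstack([a,np.hstack([b,d])]))
A=np.array([[np.cos(TY),-np.sin(TY)],[np.sin(TY),np.cos(TY)]])
for n,S in(('t',c),('s',s)):
    q=cloud(S).reshape(-1,3);q=np.c_[(q[:,:2]-TO)@A,q[:,2]]
    m=q[(abs(q[:,1])<.075)&(abs(q[:,0]+.028)<.035)&(q[:,2]>.025)&(q[:,2]<.056)].astype(np.float32)
    print(n,len(m),cv2.minAreaRect(m[:,:2]*1000),np.percentile(m[:,2],[50,98]))
    p=q[(abs(q[:,0])<.06)&(q[:,2]>.0622)&(q[:,2]<.067)]
    for lo,hi in((-.1,-.07),(.06,.1)): 
        k=p[(p[:,1]>lo)&(p[:,1]<hi),1];print(' plate',np.percentile(k,[2,98]).round(4) if len(k) else '')
E
```

```text
time: 18.6
tool_pos: [0.4769, 0.0224, 0.0191]
ee_rot: [-3.142, -0.0, 1.903]
wrist_force: [-0.2, -1.0, 0.6]
width: 0.0421
time: 19.6
tool_pos: [0.5359, -0.1514, 0.178]
ee_rot: [-3.14, -0.0, 1.897]
wrist_force: [-0.7, 0.6, -0.3]
width: 0.0422
time: 20.1
tool_pos: [0.5745, -0.26, 0.1788]
ee_rot: [-3.141, -0.002, 1.903]
wrist_force: [0.2, 0.3, 0.0]
width: 0.042
t 480 ((-27.457231521606445, 0.3654632568359375), (131.96656799316406, 24.288673400878906), 89.90819549560547) [0.04052068 0.04634686]
 plate [-0.0845 -0.079 ]
 plate [0.0674 0.0875]
s 367 ((-27.47254753112793, 6.578636169433594), (116.0740737915039, 26.319093704223633), 89.84058380126953) [0.03970829 0.04673014]
 plate [-0.0878 -0.0797]
 plate [0.0689 0.0865]
```

View pics/z.png

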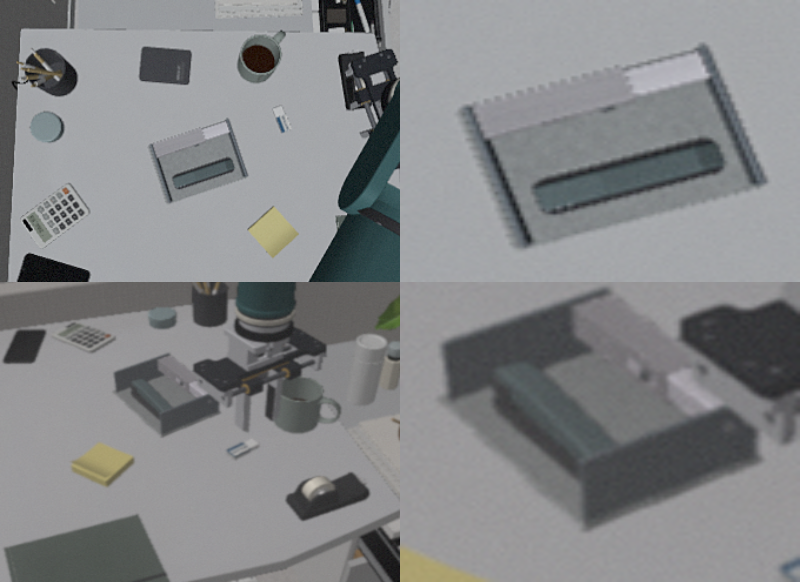

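The stapler lies flat between the plates, lengthwise along the rail, and the button still shows in the sleeve. The other things look undisturbed and the robot is clear, so I'm handing in.

```bash
python3 -c "
from bench import ticket;print(ticket.close_job())"
```

```text
the job is handed in; nothing more can be done
None
```

The tray is widened and latched, the stapler lies in it, and I handed the job in at about 20 s on the robot's clock, out of 61 s.

- **Tray:** I squeezed the sleeve over the button and slid it out about 50 mm, until it blocked. The pull was 5.9 N at most, against the 15 N jamming limit. I then backed off and let go. The dark button is visible standing out of the sleeve, and the sliding plate's inner face is at about +80 mm, or 160 mm clear.
- **Stapler:** I gripped it across its arm and lowered it to the floor until I felt contact (about 5.6 N), then released it and withdrew. In the last top view it is within 1 mm of the middle between the plates, about 27 mm to the open side (30 mm was asked), and within about 0.1° of the rail. Its top is about 46 mm above the desk, which fits it standing on its foot.
- **Other things on the desk:** they look unmoved in the last pictures, and the robot was touching nothing.

**Two checks that disagreed:**
- **Stapler middle:** the side camera put it at about +7 mm along the rail instead of 0. It saw only part of the stapler, because an end plate hid the rest, so I trusted the top view.
- **Rail line:** the wrist camera put it about 2 mm off the given position, within the calibration error. I split the difference when placing the stapler.

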